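# Set the length stop in the hidden notch of the sample rail

### The arm

A 6-joint arm with a two-finger parallel gripper is mounted at the origin on a cart in front of the work surface, level with it; the furniture and walls round the work are solid. World frame = base frame: x ahead of the robot, y to its left, z up, the work surface at z = 0. Lengths are in mm, angles in rad, forces in N, time in s.
With the tool pointing down it reaches from about 275 to 750 mm from the base axis. Payload 10.2 kg.
Tool frame: the origin (TCP) lies at the very end of the fingers, on their centre line; the grasp point (between the pads) lies 19 mm behind it; z points along the fingers, y is the line along which they close (so a half turn about z gives the same grasp; the last joint's range is limited). The gripper opens to 85 mm and grips with 20 to 120 N. Pads are 22 mm wide; open, the fingers measure 114 mm over their backs; the gripper's body (76 mm by 85 mm) begins 54 mm behind the grasp point. The pads swing forward as they close: fully open they stand 13 mm farther back than shut.
Start: joints at [-1.4, 0.313, 1.498, -0, 1.331, -0.223], TCP at [201.431, -484.827, 231.294] pointing down, gripper open.
Joint ranges: [-2.94, 2.94], [-0.97, 2.17], [0.19, 2.56], [-1.23, 4.37], [0.02, 3.11], [-2.88, 2.88]. Speed limits (rad/s): [2.39, 2.39, 3.01, 3.14, 3.14, 3.14].

### API

Orientations are given as a unit quaternion [w, x, y, z].
In Python, from rig import ctrl gives the robot as it stands.
- The arm moves only by the tool step_arm, never from a script. Its argument "increments" is a list of rows, each a list of 3 entries, a list of its own where there are three numbers: the shift along the tool's x, y, z in cm, then the turn, a rotation vector about the tool's x, y, z in degrees, then the opening in per cent of the stroke, from 0 (shut) to 100 (fully open). A call has 1 to 8 rows; each row is the pose to reach, as a shift and turn from the pose commanded when the call began, along the tool's axes at that moment; what a row does not reach only later rows make up. A row lasts 1/8 s, in which the tool goes at most 62.5 mm and 10.7 degrees, less where a joint would pass 70% of its speed; a pose out of reach is approached as far as the arm can. A call with a gripper value outside its range is refused whole. The fingers move at their own pace and stop on an object; "squeeze" is the grip in N (left out, the last holds). Time passes only in rows, so rows that repeat a pose let the fingers close. It gives the time, the measured TCP pose, the force, the opening and the grip force at its end, in the units of the state.
- ctrl.sense(): the state, without advancing time (a new reading comes with each control period).
- ctrl.capture(name): name is "scene" or "top" or "wrist"; returns a dict with "img" (420x560x3 uint8, red, green, blue), "fx", "fy", "cx", "cy" (pixels), "extrinsics" (4x4, takes a point from camera to world coordinates). Camera axes: x right, y down, z forward; pixel columns grow to the right and rows downward; lengths in mm; the calibration is good to about 2 mm. A picture is of the moment at which its call begins. There is no depth.
- ctrl.finish_job(): hands the job in; it is judged then, once.
The state is a dict: "time_s": time; "joints": joint angles; "dq": joint speeds; "tau": joint torques, N m; "eef_pos": TCP position; "ee_rot": TCP orientation; "force": force on the tool from outside, world axes, zero at the start; "wrist_torque": the same for the moment, N m; "grip_width": opening from 0.0 (shut) to 1.0 (fully open); "grip_force": force on a finger pad.
Only numpy, scipy, OpenCV 4.12 (cv2) and the standard library are available. Lean on these libraries where they do the work, as an engineer would, in place of code of your own. Each camera call takes 0.05 s, during which the arm holds its last target. There are 200 camera calls.

### The job

First take the tester pot that stands on the slotted rail off it and stand it upright on the worktop. Then lift the black stop bar from its parking block, lower its foot into the open mouth at the end of the rail's slot and draw it along the slot until the foot drops into the notch hidden in the slot's floor; leave it there, the bar square across the rail and sitting flush on it. Leave the tin, the other tester pot, the tape measure and the pen cup where they stand.

Things in the scene. Friction and masses are not known exactly. Their poses are not given: they have to be found in the camera images.
- rail: Fixed aluminium rail with an undercut slot, 340 mm long (its x), 68 mm wide (its y), 40 mm high; origin at the centre of its underside. The slot lies on its centre line (y = 0): an open mouth at the -x end, then a slot 14 mm wide in the top between lips 8 mm thick (z = 32 to 40). Below the lips the channel is 32 mm wide, its floor at z = 18 mm. Past the slot the rail is solid.
- rail_mouth (a point): Centre of the open mouth at the level of the rail's top: 130 mm toward -x from the rail's origin, 40 mm up. Axes as the rail's. The mouth is 40 mm long and 32 mm wide (rail x = -150 to -110 mm), open down to the slot's floor; the lips' corners toward it are bevelled.
- rail_slot_end (a point): Blind end of the slot at the level of the rail's top, rail x = +72 mm. Axes as the rail's. Somewhere in the slot's floor, unseen and different each time, is a notch with its centre between rail x = -50 and +50 mm, 34 mm long, as wide as the channel and 15 mm deep.
- stop_bar (a point): Centre of the loose stop's black cross bar: 20 mm thick (its x), 90 mm long (its y), 46 mm high, 57 mm above the foot's underside. Grasp it across its 20 mm thickness. While the foot slides on the slot's floor the bar's underside is 12 mm above the rail's top; with the foot in the notch it is flush on the rail, this point then 63 mm above the worktop.
- stop_foot (a point): Centre of the underside of the stop's round steel foot, 22 mm in diameter, 8 mm high, lower edge bevelled. A neck 8 mm thick joins it to the bar, whose underside is 34 mm above this point. Axes as the stop's, z up along the neck.
- stop: The whole stop, 0.15 to 0.31 kg; its origin is the centre of the foot's underside. It is square across the rail when its y lies along the rail's y (either way round).
- parking: Fixed grey parking block, 70 x 70 mm and 24 mm high, in which the stop stands at the start, turned up to 35 degrees either way, foot in a round hole 26 mm wide and 18 mm deep; origin at the centre of its underside. The foot must be lifted 18 mm to leave it.
- rail_pot_mid (a point): Centre (30 mm up) of the tester pot that stands on the rail over the slot at the start: 60 mm tall, body 46 mm in diameter, lid 49 mm. Loose, 0.07 to 0.14 kg; grasp round the body.
- rail_pot: That same tester pot; origin at the centre of its underside. Any free place on the worktop will do; up to 0.35 m left and right of the robot's middle and 0.8 m ahead only the things listed here stand on it.
- tin_mid (a point): Bystander: paint tin, 68 mm in diameter, 62 mm tall; the point is its centre, 31 mm up.
- other_pot_mid (a point): Bystander: a tester pot on the worktop, 49 mm in diameter, 60 mm tall; the point is its centre, 30 mm up.
- tape_mid (a point): Bystander: yellow tape measure, 78 mm long (its x), 60 mm wide, 62 mm tall; the point is 31 mm up on its middle axis.
- cup_mid (a point): Bystander: pen cup, 66 mm in diameter, the cup 87 mm tall, its pens up to 162 mm; the point is on its axis, 44 mm up.

How it is judged (in metres and radians):
On the way, in this order (a step that is already met when the one before it is completed fails the run):
1. the tester pot from the rail stands upright on the worktop, clear of the rail (height (world z) of rail_pot_mid below 0.036 m and angle between rail_pot_mid's own z axis and vertical below 0.12 rad and (y of rail_pot_mid in the frame of rail above 0.055 m or y of rail_pot_mid in the frame of rail below -0.055 m or x of rail_pot_mid in the frame of rail above 0.193 m or x of rail_pot_mid in the frame of rail below -0.193 m)), for 0.2 s.
2. the stop's foot is in the slot under the lips, past the mouth (x of stop_foot in the frame of rail between -0.105 and 0.075 m and y of stop_foot in the frame of rail between -0.007 and 0.007 m and z of stop_foot in the frame of rail below 0.026 m), for 0.1 s.
At the end, for the whole second after the job is handed in: Pot upright (0.12 rad) on the worktop, its centre 55 mm from the rail's centre line or 23 mm past an end. Stop's foot in the notch: within 7 mm of the slot's line, within 3 mm of fully dropped, upright within 0.1 rad, bar square within 0.2 rad. Both at rest (all of step 1 and x of stop_foot in the frame of rail between -0.105 and 0.075 m and y of stop_foot in the frame of rail between -0.007 and 0.007 m and z of stop_foot in the frame of rail between 0.002 and 0.009 m and angle between stop_foot's own z axis and vertical below 0.1 rad and angle between the y axis of stop_foot and the y axis of rail, either way round below 0.2 rad and linear speed of each of stop, rail_pot below 0.02 m/s); the robot touches nothing.
It fails at once if the paint tin is pushed more than 20 mm or tipped (distance of tin_mid from where it was at the start of the episode above 0.02 m or angle between tin_mid's own z axis and vertical above 0.3 rad).
It fails at once if the other tester pot is pushed more than 20 mm or tipped (distance of other_pot_mid from where it was at the start of the episode above 0.02 m or angle between other_pot_mid's own z axis and vertical above 0.3 rad).
It fails at once if the tape measure is pushed more than 20 mm or tipped (distance of tape_mid from where it was at the start of the episode above 0.02 m or angle between tape_mid's own z axis and vertical above 0.3 rad).
It fails at once if the pen cup is pushed more than 20 mm or tipped (distance of cup_mid from where it was at the start of the episode above 0.02 m or angle between cup_mid's own z axis and vertical above 0.3 rad).
It fails at once if the tester pot from the rail is tipped over (angle between rail_pot_mid's own z axis and vertical above 0.8 rad).
It also fails if it takes over 64 s, if anything falls off the work surface, if the arm or the gripper's body presses on something with over 40 N, if the wrist force passes 120 N, or if a joint passes its speed limit or range.

## Working session

There is one attempt and no reset: what is moved stays moved. The work goes in short steps, Python scripts to look and compute and a tool call to move; the robot and the scene stay as the last step left them, time stands still between calls to the robot, and variables do not carry over. Pictures are saved under pics/ and viewed, at most 10 in all, crops included, and the job is handed in when it is done.

Besides the shell and the picture viewer there is one more tool, called after "Emit:" in YAML: its name, and indented under it one key for each argument. step_arm: Moves the arm, as the interface text tells. Its arguments: {"type":"object","properties":{"increments":{"type":"array"},"squeeze":{"type":"number"}},"required":["increments"]}

```bash
mkdir -p pics; cat > h.py <<'E'
import numpy as np,cv2,json
from rig import ctrl
from scipy.spatial.transform import Rotation as R
def cap(n,f):
    c=ctrl.capture(n); cv2.imwrite(f'pics/{f}.png',c['img'][:,:,::-1])
    np.savez(f'pics/{f}.npz',**c); return c
def load(f): return dict(np.load(f'pics/{f}.npz'))
def ray(c,u,v):
    E=np.array(c['extrinsics']); d=E[:3,:3]@np.array([(u-c['cx'])/c['fx'],(v-c['cy'])/c['fy'],1]); return E[:3,3],d/np.linalg.norm(d)
def onz(c,u,v,z):
    o,d=ray(c,u,v); return o+d*(z-o[2])/d[2]
def tri(c1,p1,c2,p2):
    A=np.zeros((3,3));b=np.zeros(3);g=[]
    for c,p in((c1,p1),(c2,p2)):
        o,d=ray(c,*p);M=np.eye(3)-np.outer(d,d);A+=M;b+=M@o;g.append((o,M))
    x=np.linalg.solve(A,b);return x,[np.linalg.norm(M@(x-o)) for o,M in g]
def rot():
    s=ctrl.sense();q=s['ee_rot'];return s,R.from_quat([q[1],q[2],q[3],q[0]])
def go(target,yaw=None):
    """shift in tool cm to world target, and tool-z turn so that tool y is along world angle yaw (deg), vertical tool"""
    s,r=rot();d=r.inv().apply(np.array(target)-s['eef_pos'])/10
    print('shift cm',d.round(2))
    if yaw is not None:
        a=np.radians(yaw)
        for k in(0,np.pi):
            y=np.array([np.cos(a+k),np.sin(a+k),0]);z=np.array([0,0,-1.]);t=R.from_matrix(np.c_[np.cross(y,z),y,z])
            print('turn',np.degrees((r.inv()*t).as_rotvec()).round(1))
E
python3 - <<'E'
from h import *
for n in('scene','top'):
    c=cap(n,n+'0');print(n,c['fx'],c['cx'],c['cy'],np.round(c['extrinsics'],2).tolist())
    cv2.imwrite(f'pics/{n}0b.png',cv2.resize(c['img'][:,:,::-1],(800,600),interpolation=cv2.INTER_CUBIC))
s=ctrl.sense();print(s['eef_pos'],s['ee_rot'],s['force'],s['grip_width'])
E
```

```text
scene 474.0665137299984 273.3909602624132 209.48021195764264 [[-0.53, -0.48, 0.7, -176.51], [-0.85, 0.3, -0.44, 486.71], [-0.0, -0.83, -0.56, 711.52], [0.0, 0.0, 0.0, 1.0]]
top 527.7563280514646 282.44034389153524 208.47990212038013 [[-0.01, -0.99, 0.15, 413.3], [-1.0, 0.02, 0.02, -3.67], [-0.02, -0.15, -0.99, 1240.13], [0.0, 0.0, 0.0, 1.0]]
[ 201.39551383 -484.58761802  230.77500651] [-5.83799423e-04  9.80675957e-01  1.95638254e-01  1.84910860e-05] [ 0.19646957  0.09311821 -0.36928559] 1.000968792990242
```

View pics/scene0b.png

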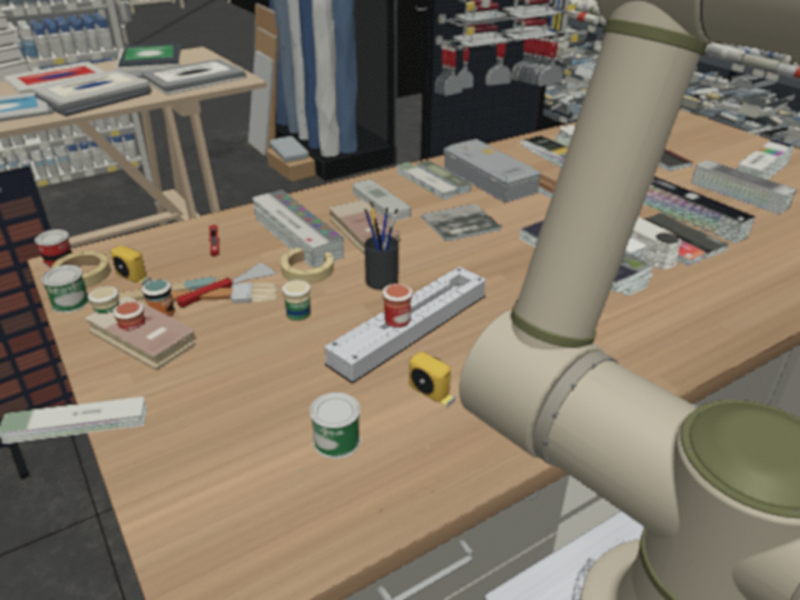

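View pics/top0b.png

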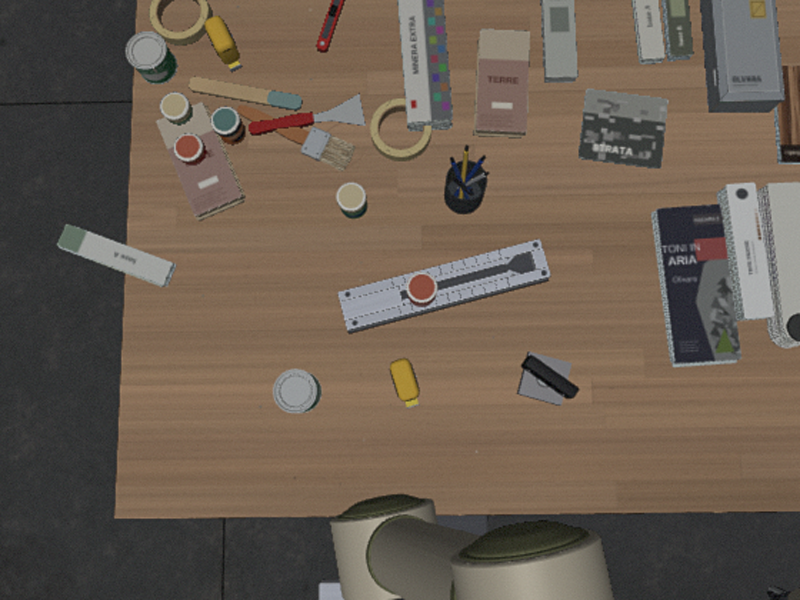

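The scene view shows the red-lidded pot on the rail (397,292), tin (335,410), tape (430,375), cup (382,260) and other pot (296,298); the arm hides the parking block. The top view shows the rail (340–550, 241–331) with its mouth at right (522,262), rail pot (421,288), and the bar on its block (549,376).

```bash
python3 - <<'E'
from h import *
t=load('top0');s=load('scene0');f=lambda p:((p[0]+.5)*.7-.5,(p[1]+.5)*.7-.5)
for n,a,b in(('potlid',(421,287),(397,292)),('rail corner L far',(339,294),(328,350)),('Lnear',(347,327),(351,370)),('Rfar',(541,241),(463,270)),('Rnear',(550,274),(486,282))):
    print(n,*[np.round(x,1) for x in tri(t,f(a),s,f(b))],'z40',onz(t,*f(a),40).round(0))
for n,p,z in(('mouth',(522,262),40),('slotend',(402,296),40),('bar a',(526,361),104),('bar b',(574,391),104),('parkTL',(530,352),24),('parkBR',(562,405),24),('parkBL',(517,391),24),('parkTR',(573,366),24),('tape',(404,378),62),('tin',(297,390),62),('opot',(351,197),60),('cup',(466,180),87)):
    print(n,onz(t,*f(p),z).round(0))
E
```

```text
potlid [602.6 -10.   97.3] [0.7 0.7] z40 [612. -11.  40.]
rail corner L far [603.5 122.   31.6] [0.5 0.5] z40 [602. 122.  40.]
Lnear [550.3 109.9  22.3] [0.6 0.6] z40 [549. 109.  40.]
Rfar [ 685.2 -209.3   30.9] [1.2 1.2] z40 [ 684. -207.   40.]
Rnear [ 630.6 -221.8   29.2] [1. 1.] z40 [ 629. -219.   40.]
mouth [ 650. -175.   40.]
slotend [597.  20.  40.]
bar a [ 486. -166.  104.]
bar b [ 440. -236.  104.]
parkTL [ 505. -185.   24.]
parkBR [ 420. -232.   24.]
parkBL [ 443. -161.   24.]
parkTR [ 482. -252.   24.]
tape [465.  18.  62.]
tin [449. 185.  62.]
opot [758. 100.  60.]
cup [774. -85.  87.]
```

```bash
python3 - <<'E'
from h import *
go((480,-190,260),14)
go((600,-40,230),14)
t=load('top0');f=lambda p:((p[0]+.5)*.7-.5,(p[1]+.5)*.7-.5)
print(onz(t,*f((526,361)),86),onz(t,*f((574,391)),86))
E
```

```text
shift cm [ 37.03 -16.52  -2.89]
turn [ -0.   -0.1 -81.4]
turn [-0.1  0.  98.6]
shift cm [ 53.87 -25.76   0.12]
turn [ -0.   -0.1 -81.4]
turn [-0.1  0.  98.6]
[ 486.99401093 -168.68471878   86.        ] [ 440.57980243 -239.39729739   86.        ]
```

Emit:
step_arm:
  increments:
    - [[5, -2.2, -0.5], [0, 0, -10.2], 100]
    - [[10, -4.4, -1], [0, 0, -20.4], 100]
    - [[15, -6.6, -1.5], [0, 0, -30.5], 100]
    - [[20, -8.9, -2], [0, 0, -40.7], 100]
    - [[25, -11.1, -2.5], [0, 0, -51], 100]
    - [[30, -13.3, -2.9], [0, 0, -61], 100]
    - [[35, -15.6, -2.9], [0, 0, -71], 100]
    - [[37, -16.5, -2.9], [0, 0, -81.4], 100]

```text
time_s: 1.1
eef_pos: [481.1, -188.2, 260.0]
ee_rot: [-0.0, 0.613, 0.79, 0.0]
force: [-0.2, -0.1, -0.1]
grip_width: 1.001
grip_force: 0.0
```

```bash
python3 - <<'E'
from h import *
c=cap('wrist','w0');print(np.round(c['extrinsics'],2).tolist(),c['fx'])
cv2.imwrite('pics/w0b.png',cv2.resize(c['img'][:,:,::-1],(800,600),interpolation=cv2.INTER_CUBIC))
c=cap('scene','scene1')
print(ctrl.sense()['time_s'],ctrl.sense()['joints'])
go((601,-12,200),14)
E
```

```text
[[0.97, 0.24, 0.07, 463.52], [0.25, -0.93, -0.27, -118.41], [-0.0, 0.28, -0.96, 402.34], [0.0, 0.0, 0.0, 1.0]] 338.07642768750543
1.2 [-6.01615888e-01  2.74585250e-01  1.47378514e+00  2.83750687e-04
  1.39402611e+00 -8.50561955e-01]
shift cm [14.17 16.02  5.99]
turn [-0.  -0.   0.3]
turn [ 1.000e-01 -0.000e+00 -1.797e+02]
```

View pics/w0b.png

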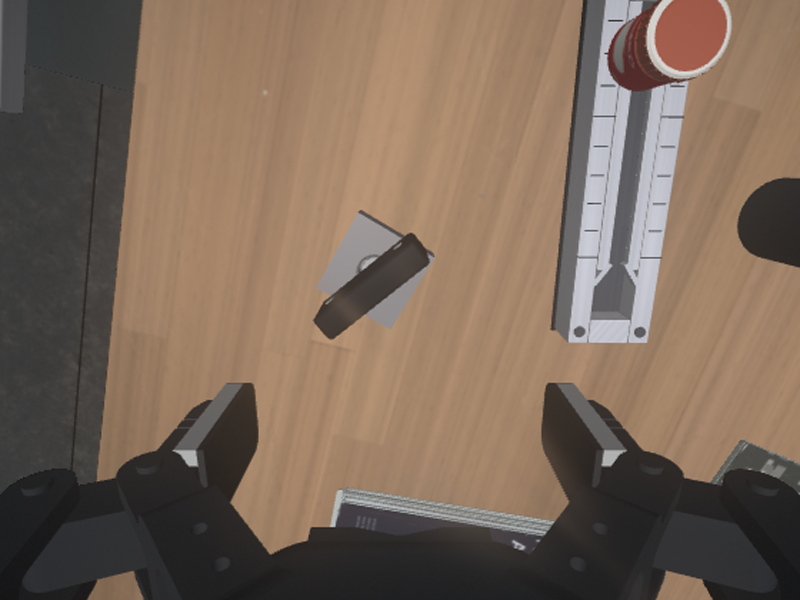

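Wrist view: bar on its block around (372,287), mouth with end edge near (611,320), rail near corners (569,342),(648,343), pot lid centre (690,36).

```bash
python3 - <<'E'
from h import *
w=load('w0');t=load('top0');f=lambda p:((p[0]+.5)*.7-.5,(p[1]+.5)*.7-.5)
for n,p,z in(('nearL',(569,342),40),('nearR',(648,343),40),('farL',(604,0),40),('R116',(683,116),40),('mouthL',(591,318),40),('mouthR',(631,320),40),('lid',(690,36),100),('barA',(325,328),86),('barB',(422,250),86)): print(n,onz(w,*f(p),z).round(1))
for n,a,b in(('Rnear',(550,274),(569,342)),('Rfar',(541,241),(648,343)),('lid',(421,287),(690,36)),('barA',(574,391),(325,328)),('barB',(526,361),(422,250))): print(n,tri(t,f(a),w,f(b)))
E
```

```text
nearL [ 628.8 -216.7   40. ]
nearR [ 690.2 -201.7   40. ]
farL [568.2  16.3  40. ]
R116 [648.  -37.2  40. ]
mouthL [ 638.6 -193.3   40. ]
mouthR [ 669.7 -187.    40. ]
lid [604.1 -10.6 100. ]
barA [ 440.8 -236.7   86. ]
barB [ 491.5 -167.4   86. ]
Rnear (array([ 630.3683306 , -218.82935614,   35.86780607]), [np.float64(1.0632293146185534), np.float64(1.063229314618626)])
Rfar (array([ 681.08116668, -201.44163088,   54.26862624]), [np.float64(3.0094060606726165), np.float64(3.009406060672588)])
lid (array([601.94120535, -11.15901234, 103.04084281]), [np.float64(0.9539919598167469), np.float64(0.9539919598167317)])
barA (array([ 440.3880209 , -241.6741766 ,   73.44359298]), [np.float64(0.5627997076546054), np.float64(0.5627997076545163)])
barB (array([ 479.39508698, -148.77540195,  215.35220145]), [np.float64(1.553426528109911), np.float64(1.553426528109893)])
```

Emit:
step_arm:
  increments:
    - [[4, 4, 1.5], [0, 0, 0], 100]
    - [[8, 8, 3], [0, 0, 0], 100]
    - [[11, 12, 4.5], [0, 0, 0], 100]
    - [[11.2, 15.5, 5], [0, 0, 0], 100]
    - [[11.2, 16, 5], [0, 0, 0], 100]

```text
time_s: 1.82
eef_pos: [608.5, -43.3, 209.0]
ee_rot: [-0.001, 0.617, 0.787, -0.0]
force: [-0.8, -0.4, -0.2]
grip_width: 0.998
grip_force: 0.0
```

```bash
python3 - <<'E'
from h import *
c=cap('wrist','w1')
cv2.imwrite('pics/w1b.png',cv2.resize(c['img'][:,:,::-1],(800,600),interpolation=cv2.INTER_CUBIC))
go((601,-12,200),14)
E
```

```text
shift cm [3.25 0.05 0.95]
turn [-0.1 -0.  -0.2]
turn [-0.000e+00  1.000e-01  1.798e+02]
```

View pics/w1b.png

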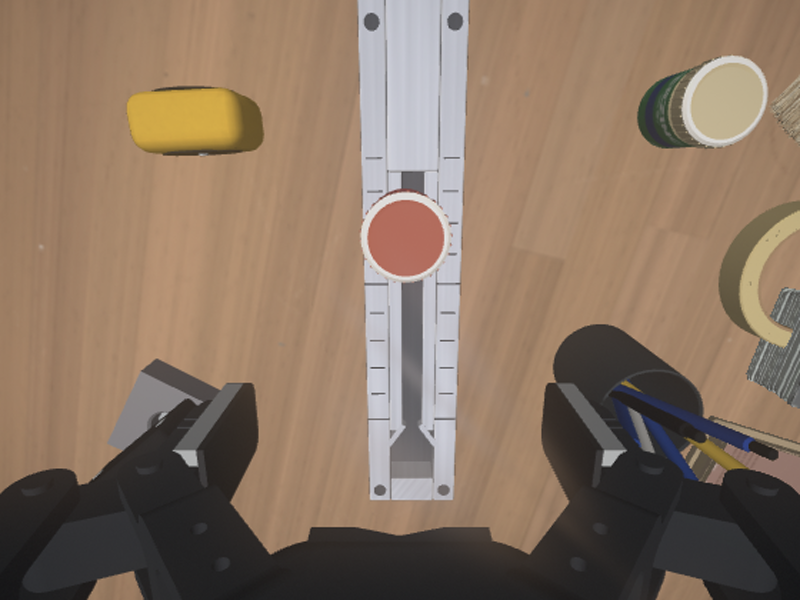

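Wrist view from above: pot lid centre (406,237), rail bolts mid-points (411.5,490) and (413.5,22), rail's near end at v≈500, mouth at (411,460).

```bash
python3 - <<'E'
from h import *
w=load('w1');f=lambda p:((p[0]+.5)*.7-.5,(p[1]+.5)*.7-.5)
P=lambda *p:onz(w,*f(p),40)[:2]
nl,nr,b1,b2,b3,b4,me=P(370,500),P(453,500),P(380,490),P(443,489),P(372,22),P(455,22),P(411,479)
print('lid',onz(w,*f((406,237)),100).round(1),onz(load('w0'),*f((690,36)),100).round(1),tri(w,f((406,237)),load('w0'),f((690,36))))
m1=(b1+b2)/2;m2=(b3+b4)/2;d=(m2-m1);print(np.linalg.norm(d));d/=np.linalg.norm(d)
print('yaw',np.degrees(np.arctan2(d[1],d[0])),'origin',((nl+nr)/2+170*d).round(1),'mouthend',(me+150*d).round(1),'mid of bolts',(m1+m2)/2, 'slot end',P(413,171)-72*d)
go((602,-11,54));go((602,-11,70))
E
```

```text
lid [603.5  -7.9 100. ] [604.1 -10.6 100. ] (array([604.52622056,  -8.97995962,  97.22595185]), [np.float64(1.1126210602323066), np.float64(1.1126210602323443)])
314.39565318484273
yaw 104.05371143556253 origin [617.8 -44.3] mouthend [617.7 -45.8] mid of bolts [618.6048375  -47.70956446] slot end [618.0430043  -45.09153695]
shift cm [ 3.32  0.19 15.55]
shift cm [ 3.32  0.19 13.95]
```

Emit:
step_arm:
  increments:
    - [[3.5, 0.4, 3], [0, 0, 0], 100]
    - [[3.5, 0.4, 7.5], [0, 0, 0], 100]
    - [[3.5, 0.4, 12], [0, 0, 0], 100]
    - [[3.5, 0.4, 15], [0, 0, 0], 100]
    - [[3.5, 0.4, 15.8], [0, 0, 0], 100]
    - [[3.5, 0.4, 15.8], [0, 0, 0], 40]
    - [[3.5, 0.4, 15.8], [0, 0, 0], 40]
    - [[3.5, 0.4, 15.8], [0, 0, 0], 40]
  squeeze: 25

```text
time_s: 2.88
eef_pos: [604.2, -8.6, 54.0]
ee_rot: [0.001, 0.616, 0.788, 0.0]
force: [-2.4, -0.6, 6.9]
grip_width: 0.566
grip_force: 25.0
```

Emit:
step_arm:
  increments:
    - [[0, 0, 0], [0, 0, 0], 35]
    - [[0, 0, -1], [0, 0, 0], 35]
    - [[0, 0, -3], [0, 0, 0], 35]
    - [[0, 0, -4], [0, 0, 0], 35]

```text
time_s: 3.38
eef_pos: [603.9, -8.3, 93.8]
ee_rot: [0.001, 0.616, 0.788, 0.0]
force: [0.6, -0.6, -1.2]
grip_width: 0.566
grip_force: 26.0
```

```bash
python3 - <<'E'
from h import *
s,r=rot();print(s['grip_width'],s['grip_force'],s['eef_pos'],s['force']);go((610,190,90));go((610,190,15))
c=cap('wrist','w2');cv2.imwrite('pics/w2c.png',c['img'][:,:,::-1])
E
```

```text
0.5656908174540509 26.033148765563965 [603.93071006  -8.27217301  93.8192569 ] [ 0.60794927 -0.59936724 -1.24713656]
shift cm [19.09  5.37  0.38]
shift cm [19.1   5.36  7.88]
```

View pics/w2c.png

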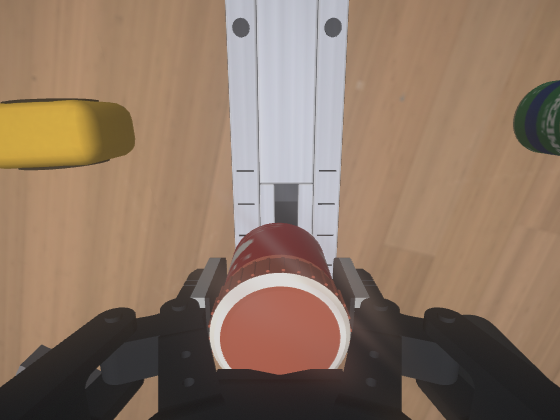

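The pot is held upright between the pads (lid at (280,335)) and clear of the rail.

Emit:
step_arm:
  increments:
    - [[5, 1.4, 0], [0, 0, 0], 35]
    - [[10, 2.8, 0], [0, 0, 0], 35]
    - [[15, 4.2, 0.5], [0, 0, 0], 35]
    - [[18.5, 5.2, 2], [0, 0, 0], 35]
    - [[19.1, 5.4, 5], [0, 0, 0], 35]
    - [[19.1, 5.4, 7], [0, 0, 0], 35]
    - [[19.1, 5.4, 7.7], [0, 0, 0], 35]
    - [[19.1, 5.4, 7.9], [0, 0, 0], 35]

```text
time_s: 4.42
eef_pos: [610.1, 189.5, 14.0]
ee_rot: [0.0, 0.616, 0.788, 0.0]
force: [-7.1, -0.4, 11.6]
grip_width: 0.564
grip_force: 26.2
```

Emit:
step_arm:
  increments:
    - [[0, 0, 0], [0, 0, 0], 75]
    - [[0, 0, 0], [0, 0, 0], 85]
    - [[0, 0, -0.5], [0, 0, 0], 100]
    - [[0, 0, -4], [0, 0, 0], 100]
    - [[0, 0, -9], [0, 0, 0], 100]
    - [[0, 0, -14], [0, 0, 0], 100]
    - [[0, 0, -19], [0, 0, 0], 100]
    - [[0, 0, -20], [0, 0, 0], 100]

```text
time_s: 5.42
eef_pos: [610.9, 190.3, 217.7]
ee_rot: [0.002, 0.616, 0.788, 0.002]
force: [0.6, -0.5, -1.7]
grip_width: 1.002
grip_force: 0.0
```

```bash
python3 - <<'E'
from h import *
cap('top','top2');w=cap('wrist','w3')
b=load('top2')['img'][150:320,180:420,::-1]
cv2.imwrite('pics/c2.png',np.hstack([cv2.resize(b,(400,283)),cv2.resize(w['img'][:,:,::-1],(377,283))]))
go((480,-250,215),-33);go((480,-250,215),-32)
E
```

```text
shift cm [-39.58 -23.24  -0.1 ]
turn [ 0.1 -0.  47. ]
turn [ 0.00e+00  1.00e-01 -1.33e+02]
shift cm [-39.58 -23.24  -0.1 ]
turn [ 0.1 -0.  46. ]
turn [ 0.00e+00  1.00e-01 -1.34e+02]
```

View pics/c2.png

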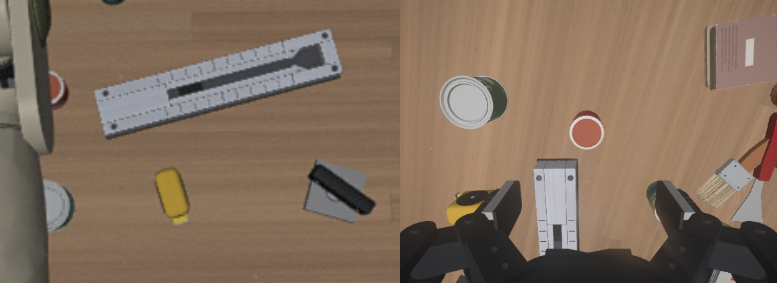

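Pot stands upright left of the rail, clear; the parked bar is untouched.

```bash
python3 - <<'E'
from h import *
go((453,-221,215),-33)
E
```

```text
shift cm [-36.11 -25.16  -0.11]
turn [ 0.1 -0.  47. ]
turn [ 0.00e+00  1.00e-01 -1.33e+02]
```

Emit:
step_arm:
  increments:
    - [[-4.7, -3.3, 0], [0, 0, 6], 100]
    - [[-9.4, -6.6, 0], [0, 0, 12], 100]
    - [[-14.1, -9.9, 0], [0, 0, 18], 100]
    - [[-18.8, -13.2, 0], [0, 0, 24], 100]
    - [[-23.5, -16.5, 0], [0, 0, 30], 100]
    - [[-28.2, -19.8, 0], [0, 0, 36], 100]
    - [[-33, -23, 0], [0, 0, 42], 100]
    - [[-36.1, -25.2, 0], [0, 0, 47], 100]

```text
time_s: 6.52
eef_pos: [450.8, -222.7, 211.7]
ee_rot: [-0.001, 0.88, 0.475, -0.001]
force: [1.1, -0.2, 0.2]
grip_width: 1.0
grip_force: 0.0
```

Emit:
step_arm:
  increments:
    - [[0, 0, 0], [0, 0, 0], 100]

```text
time_s: 6.65
eef_pos: [451.1, -222.5, 211.7]
ee_rot: [-0.001, 0.88, 0.475, -0.001]
force: [-0.8, 1.1, -0.8]
grip_width: 1.003
grip_force: 0.0
```

```bash
python3 - <<'E'
from h import *
c=cap('wrist','w4')
cv2.imwrite('pics/w4b.png',cv2.resize(c['img'][:,:,::-1],(800,600),interpolation=cv2.INTER_CUBIC))
s,r=rot();print(s['eef_pos'],s['joints'],r.as_matrix().round(3))
E
```

```text
[ 451.65142718 -221.18583214  211.93533965] [-6.88880497e-01  2.81946133e-01  1.59131897e+00  2.31975833e-04
  1.27104231e+00 -1.11074793e-01] [[ 0.546  0.838 -0.002]
 [ 0.838 -0.546  0.002]
 [ 0.001 -0.003 -1.   ]]
```

View pics/w4b.png

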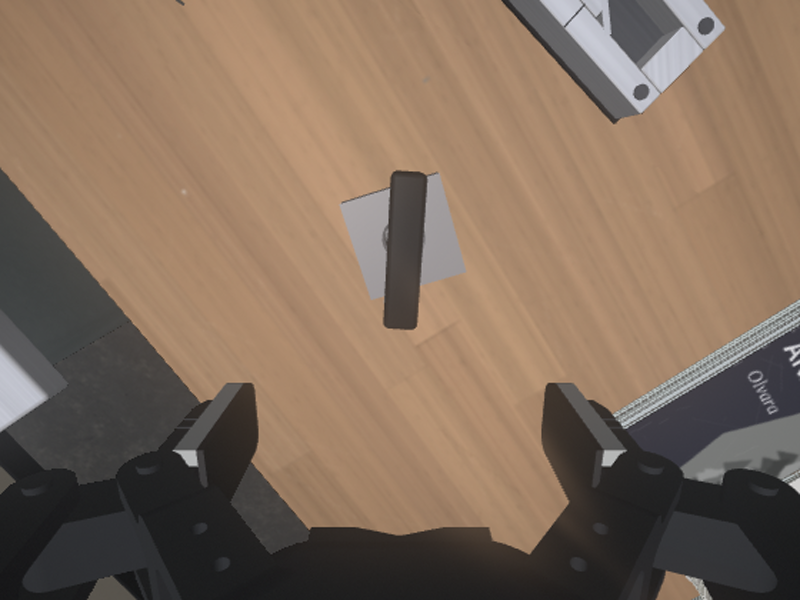

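Wrist view: bar top face runs from (409,174) to (401,327), nearly aligned with the gripper; block centred about (403,236).

```bash
python3 - <<'E'
from h import *
w=load('w4');f=lambda p:((p[0]+.5)*.7-.5,(p[1]+.5)*.7-.5)
a,b=onz(w,*f((409,174)),86),onz(w,*f((400.5,327)),86)
d=a-b;print(a,b,np.linalg.norm(d),np.degrees(np.arctan2(d[1],d[0])))
t=load('top2')
# bar ends in top2 crop
g=lambda x,y:(180+x/1.667,150+y/1.6647)
A=onz(t,*g(311,168),86);B=onz(t,*g(371,208),86);print('top',A,B,(A+B)/2)
print(tri(t,g(311,168),w,f((409,174)))[0],tri(t,g(371,208),w,f((400.5,327)))[0])
c=(a+b)/2
print('park corners',sum(onz(w,*f(p),24) for p in((342,203),(438,173),(466,270),(372,299)))/4,c)
y=np.degrees(np.arctan2(d[1],d[0]))-90
go((c[0],c[1],50),y);go((c[0],c[1],110),y)
E
```

```text
[ 490.99416841 -168.91675543   86.        ] [ 439.76322447 -238.87136937   86.        ] 86.707886772214 53.78298659137511
top [ 490.58956995 -165.58835566   86.        ] [ 437.55515223 -241.20447938   86.        ] [ 464.07236109 -203.39641752   86.        ]
[ 491.61566299 -169.20059196   62.44358515] [ 437.580999   -243.17478707   73.26713178]
park corners [ 465.70168498 -204.12869396   24.        ] [ 465.37869644 -203.8940624    86.        ]
shift cm [ 2.19  0.25 16.19]
turn [-0.2 -0.   3.1]
turn [   0.    -0.2 -176.9]
shift cm [ 2.19  0.23 10.19]
turn [-0.2 -0.   3.1]
turn [   0.    -0.2 -176.9]
```

Emit:
step_arm:
  increments:
    - [[1.5, 0.2, 4], [0, 0, 3], 100]
    - [[2.2, 0.2, 8], [0, 0, 3], 100]
    - [[2.2, 0.2, 12], [0, 0, 3], 60]
    - [[2.2, 0.2, 15], [0, 0, 3], 60]
    - [[2.2, 0.2, 16.4], [0, 0, 3], 60]
    - [[2.2, 0.2, 16.4], [0, 0, 3], 15]
    - [[2.2, 0.2, 16.4], [0, 0, 3], 15]
    - [[2.2, 0.2, 16.4], [0, 0, 3], 15]
  squeeze: 50

```text
time_s: 7.7
eef_pos: [466.5, -203.8, 50.3]
ee_rot: [0.001, 0.891, 0.454, 0.0]
force: [0.5, 1.8, 2.9]
grip_width: 0.228
grip_force: 49.3
```

Emit:
step_arm:
  increments:
    - [[0, 0, 0], [0, 0, 0], 10]
    - [[0, 0, 0], [0, 0, 0], 10]
    - [[0, 0, 0], [0, 0, 0], 10]

```text
time_s: 8.07
eef_pos: [466.5, -203.8, 50.3]
ee_rot: [0.001, 0.891, 0.454, 0.0]
force: [-0.4, 2.6, 6.7]
grip_width: 0.227
grip_force: 49.9
```

Emit:
step_arm:
  increments:
    - [[0, 0, -1], [0, 0, 0], 10]
    - [[0, 0, -3], [0, 0, 0], 10]
    - [[0, 0, -6], [0, 0, 0], 10]
    - [[0, 0, -7], [0, 0, 0], 10]

```text
time_s: 8.57
eef_pos: [466.5, -204.1, 121.0]
ee_rot: [0.001, 0.891, 0.454, 0.001]
force: [-0.4, 0.5, -1.8]
grip_width: 0.228
grip_force: 49.0
```

```bash
python3 - <<'E'
from h import *
go((649.6,-171.6,120),104.05)
E
```

```text
shift cm [13.4  12.9   0.13]
turn [ 1.000e-01  2.000e-01 -1.401e+02]
turn [ 0.2 -0.  39.9]
```

Emit:
step_arm:
  increments:
    - [[3, 3, 0], [0, 0, 8], 10]
    - [[6, 6, 0], [0, 0, 16], 10]
    - [[9, 9, 0], [0, 0, 24], 10]
    - [[12, 11.6, 0], [0, 0, 32], 10]
    - [[13.4, 12.9, 0], [0, 0, 40], 10]
    - [[13.4, 12.9, 0], [0, 0, 40], 10]

```text
time_s: 9.32
eef_pos: [649.3, -170.6, 117.9]
ee_rot: [-0.0, 0.992, 0.122, -0.001]
force: [0.1, -0.0, -2.0]
grip_width: 0.226
grip_force: 49.4
```

```bash
python3 - <<'E'
from h import *
s,r=rot();print(s['eef_pos'],s['force'],s['joints'])
go((649.6,-171.6,120),104.05)
w=cap('wrist','w5')['img'][:,:,::-1]; t=cap('top','top5');sc=cap('scene','scene5')
z=lambda im,x,y,a,b:cv2.resize(im[y:y+b,x:x+a],(400,300),interpolation=cv2.INTER_CUBIC)
cv2.imwrite('pics/c5.png',np.vstack([np.hstack([cv2.resize(w,(400,300)),z(t['img'][:,:,::-1],300,130,120,90)]),np.hstack([z(sc['img'][:,:,::-1],220,150,160,120),z(w,180,160,200,150)])]))
E
```

```text
[ 649.32435183 -170.64102744  117.87648166] [ 0.12970163 -0.01362013 -1.97759108] [-4.31079969e-01  7.32072277e-01  1.13830663e+00 -3.40777236e-05
  1.27289051e+00  8.94176713e-01]
shift cm [ 0.    0.1  -0.21]
turn [-1.0e-01 -1.0e-01 -1.8e+02]
turn [-0.1  0.1  0. ]
```

View pics/c5.png

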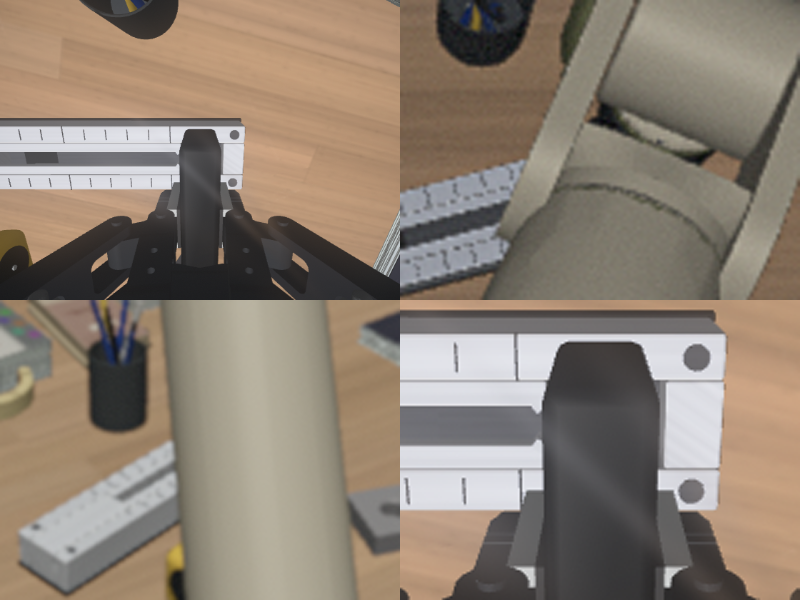

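Stop hangs over the mouth: in the enlarged crop the slot's centre line is at row ≈426, bolts at (697,358),(691,491); a dark patch at (25–58,158) of the first panel seems to be the notch.

```bash
python3 - <<'E'
from h import *
w=load('w5');y=np.radians(104.05);X=np.array([np.cos(y),np.sin(y)]);Y=np.array([-X[1],X[0]]);O=np.array([618,-45.5])
g=lambda x,v:((x-400)/2+180-.25,(v-300)/2+160-.25)
h=lambda x,v:((x+.5)*1.4-.5,(v+.5)*1.4-.5)
def rr(p,z=40):
    q=onz(w,*p,z)[:2]-O;return (q@X).round(1),(q@Y).round(1)
for n,p in(('bolt',g(697,358)),('bolt',g(691,491)),('slot up',g(440,405)),('slot lo',g(440,447)),('mouthend up',g(665,381)),('mouthend lo',g(665,469)),('railtop up corner',g(725,334)),('lo corner',g(718,511)),('edge up left',h(20,124)),('edge lo left',h(20,189)),('slot',h(70,152)),('slot',h(70,166))): print(n,rr(p))
print('notch',rr(h(25,158),18),rr(h(58,158),18))
s,_=rot();q=s['eef_pos'][:2]-O;print('tcp',q@X,q@Y)
for n,p in(('bar top far edge L',g(562,343)),('R',g(642,343))):print(n,rr(p,154))
# top view bolts, before: from top0
t=load('top0');f=lambda p:((p[0]+.5)*.7-.5,(p[1]+.5)*.7-.5)
for p in((348,295),(353,324),(537,244),(543,272)):
    q=onz(t,*f(p),40)[:2]-O;print('top bolt',q@X,q@Y)
E
```

```text
bolt (np.float64(-160.0), np.float64(-23.6))
bolt (np.float64(-159.8), np.float64(24.2))
slot up (np.float64(-73.5), np.float64(-7.3))
slot lo (np.float64(-72.5), np.float64(7.8))
mouthend up (np.float64(-149.6), np.float64(-15.7))
mouthend lo (np.float64(-150.4), np.float64(15.9))
railtop up corner (np.float64(-168.8), np.float64(-31.7))
lo corner (np.float64(-169.7), np.float64(31.8))
edge up left (np.float64(37.5), np.float64(-33.4))
edge lo left (np.float64(51.0), np.float64(31.8))
slot (np.float64(-4.5), np.float64(-6.7))
slot (np.float64(-2.4), np.float64(7.4))
notch (np.float64(56.2), np.float64(6.4)) (np.float64(21.4), np.float64(6.4))
tcp -129.5145628876292 1.1531748529363672
bar top far edge L (np.float64(-121.7), np.float64(-50.7))
R (np.float64(-134.4), np.float64(-50.7))
top bolt 152.19289650687125 -20.075247630991896
top bolt 155.98599395704144 27.63228190250413
top bolt -164.9093611871666 -21.70103659828442
top bolt -161.23326723183322 25.11065093023163
```

```bash
python3 - <<'E'
from h import *
w=load('w5');y=np.radians(104.05);X=np.array([np.cos(y),np.sin(y)]);Y=np.array([-X[1],X[0]]);O=np.array([618,-45.5])
g=lambda x,v:((x-400)/2+180-.25,(v-300)/2+160-.25)
for p,z in((g(543,404),153.6),(g(660,404),153.6),(g(560,343),107.6),(g(642,343),107.6)):
    q=onz(w,*p,z)[:2]-O;print(q@X,q@Y)
E
```

```text
-118.39084965949203 -40.471767385824734
-137.57659458931812 -40.49080349830647
-118.5798562803434 -41.71244840910494
-137.3403990792347 -41.72915881927932
```

Emit:
step_arm:
  increments:
    - [[0.2, 0, 0], [0, 0, 0], 10]
    - [[0.2, 0, 1.5], [0, 0, 0], 10]
    - [[0.2, 0, 3], [0, 0, 0], 10]
    - [[0.2, 0, 4.2], [0, 0, 0], 10]
    - [[0.2, 0, 5.2], [0, 0, 0], 10]
    - [[0.2, 0, 5.3], [0, 0, 0], 10]

```text
time_s: 10.22
eef_pos: [650.8, -170.6, 65.3]
ee_rot: [-0.0, 0.993, 0.122, -0.001]
force: [0.6, -0.1, -2.0]
grip_width: 0.234
grip_force: 49.4
```

Emit:
step_arm:
  increments:
    - [[0, 0, 0.2], [0, 0, 0], 10]
    - [[0, 0, 0.3], [0, 0, 0], 10]
    - [[0, 0, 0.35], [0, 0, 0], 10]

```text
time_s: 10.6
eef_pos: [651.2, -170.8, 63.0]
ee_rot: [0.0, 0.993, 0.122, 0.0]
force: [-0.2, 0.3, -2.7]
grip_width: 0.224
grip_force: 49.4
```

```bash
python3 - <<'E'
from h import *
y=np.radians(104.05);X=np.array([np.cos(y),np.sin(y)]);Y=np.array([-X[1],X[0]]);O=np.array([618,-45.5])
s,r=rot();q=s['eef_pos'][:2]-O;print(q@X,q@Y,s['eef_pos'],s['force'],s['wrist_torque'])
go((O+X*-100-Y*1.0).tolist()+[62.3],104.05);go((O+X*38-Y*1).tolist()+[62.3],104.05)
E
```

```text
-129.58783108999197 -1.8062078454250796 [ 651.21202312 -170.7726222    63.04559807] [-0.19599957  0.29407641 -2.69194925] [-0.01382587  0.01848449  0.01962884]
shift cm [-0.09 -2.96  0.07]
turn [ -0.   -0.  179.9]
turn [ 0.  -0.  -0.1]
shift cm [ -0.11 -16.76   0.07]
turn [ -0.   -0.  179.9]
turn [ 0.  -0.  -0.1]
```

Emit:
step_arm:
  increments:
    - [[-0.1, -0.5, 0.05], [0, 0, 0], 10]
    - [[-0.1, -1.2, 0.05], [0, 0, 0], 10]
    - [[-0.1, -2, 0.05], [0, 0, 0], 10]
    - [[-0.1, -2.8, 0.05], [0, 0, 0], 10]
    - [[-0.1, -3.5, 0.05], [0, 0, 0], 10]
    - [[-0.1, -4, 0.05], [0, 0, 0], 10]

```text
time_s: 11.35
eef_pos: [640.3, -131.6, 62.3]
ee_rot: [-0.0, 0.993, 0.122, -0.0]
force: [0.1, 0.3, -1.5]
grip_width: 0.23
grip_force: 49.6
```

Emit:
step_arm:
  increments:
    - [[0, -1.5, 0], [0, 0, 0], 10]
    - [[0, -3, 0], [0, 0, 0], 10]
    - [[0, -4.5, 0], [0, 0, 0], 10]
    - [[0, -6, 0], [0, 0, 0], 10]
    - [[0, -7.5, 0], [0, 0, 0], 10]
    - [[0, -9, 0], [0, 0, 0], 10]
    - [[0, -10.5, 0], [0, 0, 0], 10]
    - [[0, -10.5, 0.05], [0, 0, 0], 10]

```text
time_s: 12.35
eef_pos: [615.0, -28.7, 62.3]
ee_rot: [-0.001, 0.993, 0.122, 0.0]
force: [-2.6, 4.1, 5.5]
grip_width: 0.223
grip_force: 50.6
```

```bash
python3 - <<'E'
from h import *
y=np.radians(104.05);X=np.array([np.cos(y),np.sin(y)]);Y=np.array([-X[1],X[0]]);O=np.array([618,-45.5])
s,r=rot();q=s['eef_pos'][:2]-O;print(q@X,q@Y,s['eef_pos'],s['force'],s['wrist_torque'])
w=cap('wrist','w6')
cv2.imwrite('pics/w6b.png',cv2.resize(w['img'][120:330,0:400,::-1],(800,420),interpolation=cv2.INTER_CUBIC))
E
```

```text
17.02148394725056 -1.151767431748424 [614.98503052 -28.70811377  62.28209746] [-2.58454426  4.08278182  5.49617781] [ 0.9305288   0.5032284  -0.04204416]
```

View pics/w6b.png

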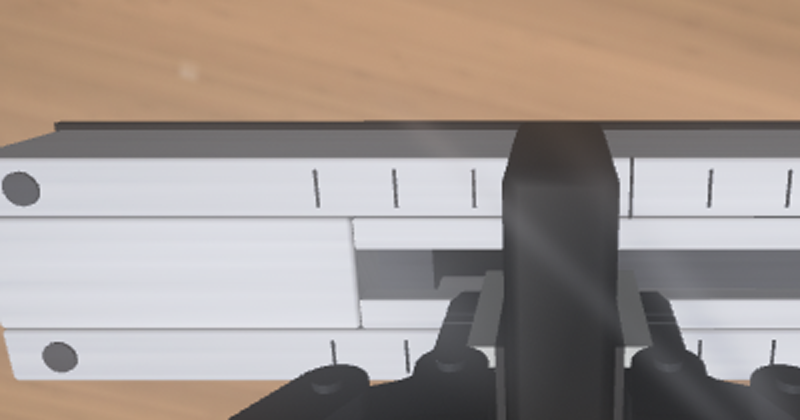

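The crop shows the notch's far edge at (434,270) left of the bar, with the slot's end at (356,270).

```bash
python3 - <<'E'
from h import *
y=np.radians(104.05);X=np.array([np.cos(y),np.sin(y)]);Y=np.array([-X[1],X[0]]);O=np.array([618,-45.5]);w=load('w6')
for n,p,z in(('notch far lip',(434,252),18),('notch far',(434,285),18),('slot end',(353,217),40),('slot end',(361,328),40)):
    q=onz(w,p[0]/2-.25,120+p[1]/2-.25,z)[:2]-O;print(n,q@X,q@Y)
E
```

```text
notch far lip 55.55072969441552 2.3610924977939436
notch far 56.09904261013733 12.977575575410576
slot end 71.48138953757237 -16.059404952293058
slot end 72.00872431290186 15.574529131245917
```

Emit:
step_arm:
  increments:
    - [[0, -0.7, 0], [0, 0, 0], 10]
    - [[0, -1.4, 0], [0, 0, 0], 10]
    - [[0, -2, 0], [0, 0, 0], 10]
    - [[0, -2.2, 0], [0, 0, 0], 10]
    - [[0, -2.2, 0.3], [0, 0, 0], 10]
    - [[0, -2.2, 0.5], [0, 0, 0], 10]

```text
time_s: 13.15
eef_pos: [609.7, -8.9, 56.3]
ee_rot: [-0.0, 0.993, 0.121, -0.0]
force: [0.4, 0.2, -1.1]
grip_width: 0.228
grip_force: 49.6
```

Emit:
step_arm:
  increments:
    - [[0, 0, 0.2], [0, 0, 0], 10]
    - [[0, 0, 0.4], [0, 0, 0], 10]
    - [[0, 0, 0.55], [0, 0, 0], 10]
    - [[0, 0, 0.62], [0, 0, 0], 10]

```text
time_s: 13.65
eef_pos: [609.8, -8.9, 50.5]
ee_rot: [-0.0, 0.993, 0.122, -0.0]
force: [-0.7, -0.3, -2.5]
grip_width: 0.224
grip_force: 49.6
```

Lowered freely 12 mm; a touch more, then release.

Emit:
step_arm:
  increments:
    - [[0, 0, 0.06], [0, 0, 0], 10]
    - [[0, 0, 0.1], [0, 0, 0], 10]
    - [[0, 0, 0.1], [0, 0, 0], 10]

```text
time_s: 14.02
eef_pos: [609.9, -8.9, 50.3]
ee_rot: [0.0, 0.993, 0.122, 0.0]
force: [-3.3, 0.3, 5.1]
grip_width: 0.229
grip_force: 50.7
```

Emit:
step_arm:
  increments:
    - [[0, 0, 0], [0, 0, 0], 50]
    - [[0, 0, 0], [0, 0, 0], 60]
    - [[0, 0, 0], [0, 0, 0], 60]
    - [[0, 0, -2], [0, 0, 0], 60]
    - [[0, 0, -6], [0, 0, 0], 60]
    - [[0, 0, -11], [0, 0, 0], 60]
    - [[0, 0, -15], [0, 0, 0], 60]
    - [[0, 0, -15], [0, 0, 0], 60]

```text
time_s: 15.02
eef_pos: [611.1, -9.1, 202.9]
ee_rot: [0.001, 0.993, 0.122, 0.003]
force: [0.0, -0.0, -0.4]
grip_width: 0.6
grip_force: 0.0
```

```bash
python3 - <<'E'
from h import *
print(ctrl.sense()['force'],ctrl.sense()['eef_pos'])
w=cap('wrist','w7')['img'][:,:,::-1]; sc=cap('scene','scene7')['img'][:,:,::-1]
cv2.imwrite('pics/c7.png',np.hstack([cv2.resize(w,(400,300)),cv2.resize(sc[130:280,180:380],(400,300))]))
E
```

```text
[ 0.02696462 -0.04136814 -0.372327  ] [611.05554758  -9.09027725 202.92855078]
```

View pics/c7.png

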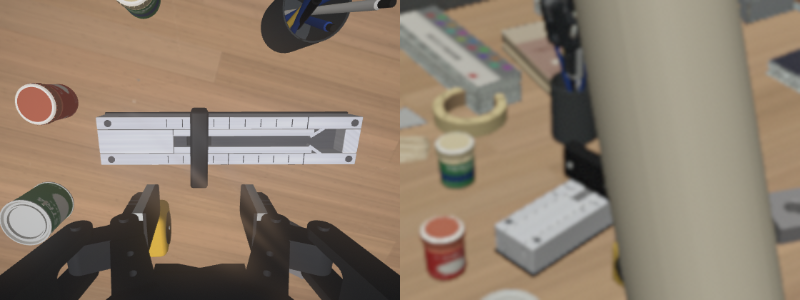

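The bar (200,147) sits square across the rail, low on it; the pot (46,103) stands upright and all bystanders are in place.

```bash
python3 -c "
from rig import ctrl
print(ctrl.finish_job())"
```

```text
the job is handed in; nothing more can be done
None
```

The job is handed in, with no verdict returned: the pot stands upright on the worktop left of the rail, and the stop bar is square across the rail with its foot dropped the full 12 mm into the notch at about rail x = +39 mm, at roughly 15 s of the 64 s.

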